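# Refit the heat-control knob of the seed propagator and set it

### The arm

A 6-joint arm with a two-finger parallel gripper is mounted at the origin on the work surface. World frame = base frame: x ahead of the robot, y to its left, z up, the work surface at z = 0. Lengths are in m, angles in degrees, forces in N, time in s.
With the tool pointing down it reaches from about 0.325 to 0.9 m from the base axis. Payload 6.1 kg.
Tool frame: the origin (TCP) lies midway between the tips of the shut fingers; the grasp point (between the pads) lies 19 mm behind it; z points along the fingers, y is the line along which they close (so a half turn about z gives the same grasp; the last joint's range is limited). The gripper opens to 85 mm and grips with 20 to 120 N. Pads are 22 mm wide; open, the fingers measure 114 mm over their backs; the gripper's body (76 mm by 85 mm) begins 54 mm behind the grasp point. The pads swing forward as they close: fully open they stand 13 mm farther back than shut.
Start: joints at [-7.225, 12.628, 87.462, -0, 79.91, -7.225], TCP at [0.625, -0, 0.231] pointing down, gripper open.
Joint ranges: [-170.65, 170.65], [-52.31, 119.04], [5.05, 147.46], [-71.25, 251.25], [11.57, 151.72], [-153.62, 153.62]. Speed limits (degrees/s): [147.25, 147.25, 172.46, 180, 180, 180].

### API

Orientations are given as a 3x3 rotation matrix whose columns are the frame's x, y, z axes.
In Python, from workcell import env, vision, order gives the robot as it stands.
- The arm moves only by the shell command python3 -m pendant 'ROWS' [FORCE]. ROWS is JSON, a list of rows, each a list of 3 entries, a list of its own where there are three numbers: the shift along the tool's x, y, z as a fraction of full scale, then the turn, a rotation vector about the tool's x, y, z as a fraction of full scale, then the opening, from 0 (shut) to 1 (fully open). A call has 1 to 10 rows; each row is the pose to reach, as a shift and turn from the pose commanded when the call began, along the tool's axes at that moment; what a row does not reach only later rows make up. Full scale, the value 1, is 15 cm for a shift and 90 degrees for a turn. A row lasts 1/8 s, in which the tool goes at most 62.5 mm and 10.7 degrees, less where a joint would pass 70% of its speed; a pose out of reach is approached as far as the arm can. A call with a number of a shift or a turn outside -1 to 1 is refused whole. A call with a gripper value outside its range is refused whole. The fingers move at their own pace and stop on an object; FORCE is the grip in N (left out, the last holds). Time passes only in rows, so rows that repeat a pose let the fingers close. It gives the time, the measured TCP pose, the force, the opening and the grip force at its end, in the units of the state.
- env.sense(): the state, without advancing time (a new reading comes with each control period).
- vision.capture(name): name is "scene" or "side" or "wrist"; returns (picture, depth): 420x560x3 uint8, red, green, blue; 420x560 float32, m along the optical axis (not along the pixel's ray), 0 where there is no reading.
- vision.camera_info(name): a dict with "camera_matrix" (3x3 intrinsics, pixels), "xyz" and "rotation" of the camera in the world. Camera axes: x right, y down, z forward; pixel columns grow to the right and rows downward; lengths in m; the calibration is good to about 2 mm. A picture is of the moment at which its call begins: read the wrist's pose just before it. camera_info takes no time and is no camera call; for the wrist camera it gives the pose at the moment of the call.
- order.hand_in(): hands the job in; it is judged then, once.
Trained networks look in the newest picture that a camera, given by its name, has taken for a name from the list of things; names that differ only in an ending like _2 or _b are one class to them, and where a whole thing is asked for, a point or a joint stands for the part that bears it (a point fixed in the world has none). Each returns a list of dicts, best first, with "score" (0 to 1); they miss things now and then, are a little off and sometimes report something else, mostly with a low value. They report only what shows in the picture. A call takes as long as a camera call. They do not tell look-alikes from the thing itself.
- vision.search_frame(camera, target): "point" ([x, y, z] in m, in the coordinates of the camera as it stood for that picture, good to about 4 mm: the middle of the surface that is visible of it).
- vision.outline_of(camera, target): "region" (420x560 bool, what is visible of it).
- vision.mark_of(camera, target): "point" ([x, y, z] in m, in the coordinates of the camera as it stood for that picture, good to about 4 mm: a listed point, or the origin of a listed thing).
The state is a dict: "t": time; "q": joint angles; "dq": joint speeds; "joint_torque": joint torques, N m; "tcp_pos": TCP position; "tool_rot": TCP orientation; "ft_force": force on the tool from outside, world axes, zero at the start; "torque": the same for the moment, N m; "gripper_width": opening from 0.0 (shut) to 1.0 (fully open); "grasp_force": force on a finger pad.
Only numpy, scipy, OpenCV 4.12 (cv2) and the standard library are available. Lean on these libraries where they do the work, as an engineer would, in place of code of your own. Each camera call takes 0.05 s, during which the arm holds its last target. There are 200 camera calls.

### The job

The black heat-control knob has come off the seed propagator and lies on the bench: put it back on its steel spindle and press it home until it clicks in and sits flush on the panel, then turn it to point at the green mark and let go. Nobody knows which way the flat of the spindle was left, so feel for it: press lightly and turn the knob until it drops on, and never force it. Leave the other things on the bench where they are.

Things in the scene. Friction and masses are not known exactly. Their poses are not given: they have to be found in the camera images.
- knob_centre (a point): the loose black knob, standing upright on the bench: round skirt 52 mm across, 8 mm thick, and across it a bar grip 50 long, 23 wide, flat upright sides, from 8 to 30 mm above the underside; 30 mm high in all, 80 g. This point: on its axis, 15 mm above the underside. Its x axis runs along the bar to the end with the white pointer line, y across the bar (the way to pinch it), z up
- knob_bore (a point): centre of the mouth of the D-bore in the knob's underside: 0.4 mm play, 21 mm deep, flat on the pointer side (+x); mouth countersunk 1 mm save at the flat, so hold it 0.5 mm to +x of the axis to start it. It goes on only if both flats face the same way within about 8 degrees, else it rides on the tip. It slides freely for 12 mm; then a spring clip takes about 12 N and snaps into a groove
- knob_pointer (a point): the pointer end of the knob: 25 mm from its axis along its x axis, 15 mm above its underside
- propagator: heated seed propagator, fixed: dark green tub 340 x 360 mm, rows of seedlings up to 160 mm high beginning 70 mm behind the spindle; along its front a level light-grey panel, 100 mm deep, top 70 mm above the bench. Origin on the bench under the spindle; x points from the spindle to the seedlings, y left along the panel (130 mm of it right of the spindle, 230 mm left), z up
- spindle_foot (a point): where the spindle's axis meets the panel, 70 mm above the bench; axes as the propagator's. Fully home the knob's underside lies on the panel, so that knob_centre is 15 mm above this point. More than 30 N between knob and spindle while the knob still sits on the tip (less than 3 mm on; so touch down slowly), or 50 N later on (side loads count), does damage
- spindle_tip (a point): centre of the spindle's tip, 20 mm above the panel; axes as the propagator's. Upright 14 mm steel D-shaft, cut off square, flat 1.5 mm from the axis. Turns stiffly (0.05 N m), stays where it is left. At the start its flat faces somewhere between the propagator's x axis and 2.0 rad anticlockwise of it, seen from above; which way is not measured
- green_mark: green mark painted on the panel, 11 x 5.5 mm; origin at its centre, 33 mm from the spindle's axis, 0.4 rad clockwise, seen from above, from the propagator's x axis; its own x axis points straight away from the spindle. The spindle must be turned clockwise by 0.4 to 2.4 rad to get there; its stops lie beyond
- saucer: terracotta plant saucer, 116 mm across, 20 mm high; origin under its centre
- cactus_pot: cactus in a terracotta pot, 96 mm across, 157 mm high; origin under its centre
- spray_bottle: pale plastic spray bottle, 68 mm across, 190 mm high; origin under its centre
- trowel: hand trowel lying along its x axis, 245 mm long, 68 mm wide; origin midway
- seed_tin: green tin, 64 mm across, 85 mm high; origin under its centre
- watering_can: small metal watering can, 116 mm across, 170 mm high, spout along its x axis; origin under its centre
- secateurs: red-handled secateurs lying along their x axis, 160 mm long, 55 mm wide; origin at the pivot
Things that resemble listed ones, but are neither listed nor needed, are in the scene too. What is shaped like the part that bears knob_centre but turquoise is not meant.

How it is judged (in metres and radians):
On the way, in this order (a step that is already met when the one before it is completed fails the run):
1. the knob is clicked home on its spindle, its underside on the panel (z of knob_centre in the frame of spindle_foot below 0.0168 m and horizontal distance between knob_centre and spindle_foot below 0.003 m and angle between knob_centre's own z axis and vertical below 0.08 rad), for 0.2 s.
2. the knob is turned to the green mark (y of knob_pointer in the frame of green_mark between -0.003 and 0.003 m and x of knob_pointer in the frame of green_mark above -0.02 m and z of knob_centre in the frame of spindle_foot below 0.0168 m), for 0.2 s.
At the end, for the whole second after the job is handed in: the knob sits on the spindle, clicked home (underside within 1.8 mm of the panel, upright, on the spindle's axis within 3 mm), its pointer at the green mark (pointer end within 3 mm, about 7 degrees, of the line from the spindle through the mark), let go (all of step 2 and horizontal distance between knob_centre and spindle_foot below 0.003 m and angle between knob_centre's own z axis and vertical below 0.08 rad); the robot touches nothing.
It fails at once if the knob is forced while it still sits on the spindle's tip: pressed with more than 30 N before it has dropped on (contact force between knob and propagator above 30 N and z of knob_centre in the frame of spindle_foot above 0.032 m).
It fails at once if the knob is pressed on the spindle or the panel with more than 50 N in all (contact force between knob and propagator above 50 N).
It fails at once if a bystander is moved by more than 30 mm (distance of any of saucer, cactus_pot, spray_bottle, trowel, seed_tin, watering_can, secateurs from where it was at the start of the episode above 0.03 m).
It also fails if it takes over 70 s, if anything falls off the work surface, if the arm or the gripper's body presses on something with over 40 N, if the wrist force passes 120 N, or if a joint passes its speed limit or range.

## Working session

There is one attempt and no reset: what is moved stays moved. The work goes in short steps, Python scripts to look and compute and a shell command to move; the robot and the scene stay as the last step left them, time stands still between calls to the robot, and variables do not carry over. Pictures are saved under pics/ and viewed, at most 10 in all, crops included, and the job is handed in when it is done.

```bash
mkdir -p pics; ls; cat > h.py <<'E'
import numpy as np, cv2
from workcell import env, vision, order
def w(cam,p,info=None):
    i=info or vision.camera_info(cam); return np.array(i["xyz"])+np.array(i["rotation"])@np.array(p)
def px(cam,P):
    i=vision.camera_info(cam); c=np.array(i["rotation"]).T@(np.array(P)-np.array(i["xyz"])); u=np.array(i["camera_matrix"])@c; return (u[:2]/u[2]).round()
def save(n,img): cv2.imwrite("pics/"+n,img[...,::-1])
E
python3 - <<'E'
from h import *
np.set_printoptions(precision=4,suppress=True)
s=env.sense(); print(s)
for c in ["scene","side"]:
    img,d=vision.capture(c); save(c+"1.png",img)
    for t in ["knob_centre","knob_pointer","spindle_foot","spindle_tip","green_mark","propagator"]:
        for r in vision.mark_of(c,t)[:3]:
            P=w(c,r["point"]); print(c,t,round(r["score"],2),P,px(c,P))
E
```

```text
pics
{'t': 0.0, 'q': array([-7.2234, 12.6775, 87.5255,  0.0013, 79.9112, -7.2249]), 'dq': array([-0.1485, -0.0078, -0.0112,  0.1475, -0.0852,  0.0097]), 'joint_torque': array([ -0.0005, -49.6914, -38.939 ,  -0.0004,   0.0112,   0.    ]), 'tcp_pos': array([0.6244, 0.0001, 0.2302]), 'tool_rot': array([[-0.    ,  1.    , -0.002 ],
       [ 1.    ,  0.    ,  0.0003],
       [ 0.0003, -0.002 , -1.    ]]), 'ft_force': array([0.7624, 0.4252, 0.1623]), 'torque': array([-0.0294,  0.0032, -0.0081]), 'grasp_force': 0.0, 'gripper_width': 0.9973087757739849}
scene knob_centre 0.51 [ 0.4284 -0.2826  0.0141] [213. 264.]
scene knob_pointer 0.64 [ 0.3259 -0.2641  0.0136] [197. 244.]
scene knob_pointer 0.48 [ 0.4505 -0.2717  0.0123] [220. 266.]
scene spindle_foot 0.61 [0.4806 0.0205 0.0721] [283. 206.]
scene spindle_tip 0.69 [0.4874 0.0206 0.0884] [285. 204.]
scene green_mark 0.72 [0.4875 0.0214 0.087 ] [285. 204.]
side knob_centre 0.68 [ 0.4261 -0.2824  0.0161] [305. 283.]
side knob_centre 0.53 [ 0.3305 -0.2908  0.0143] [274. 300.]
side knob_centre 0.45 [ 0.4537 -0.2677  0.0177] [312. 276.]
side knob_pointer 0.8 [ 0.4563 -0.2744  0.018 ] [314. 277.]
side spindle_foot 0.97 [0.4834 0.0242 0.0685] [270. 195.]
side spindle_tip 0.85 [0.4833 0.0205 0.0905] [270. 190.]
side spindle_tip 0.58 [ 0.531  -0.5755 -0.0012] [411. 357.]
side spindle_tip 0.32 [ 0.6699 -0.454   0.0002] [424. 299.]
side propagator 0.66 [0.48   0.0204 0.002 ] [269. 214.]
```

View pics/scene1.png

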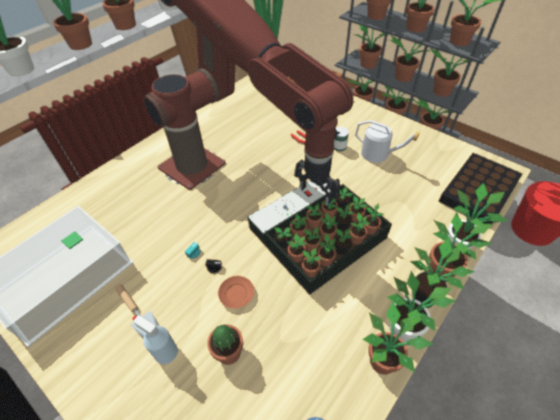

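View pics/side1.png

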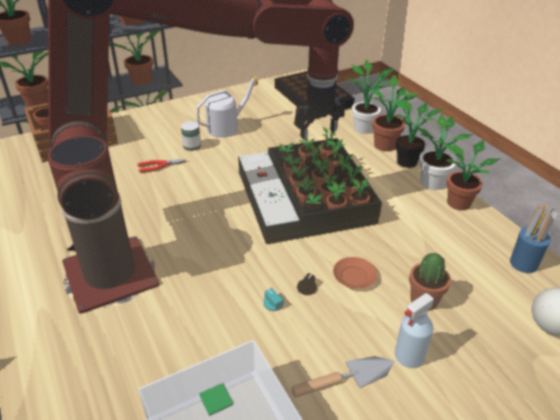

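The scene view shows the black knob at (213,265) and the side view shows it at (307,284). Its look-alikes are the turquoise knob at scene (192,250) / side (273,299) and the red fitting on the panel at side (262,173). The black one is the one I want. The spindle is at side (270,195).

```bash
python3 - <<'E'
from h import *
np.set_printoptions(precision=3,suppress=True)
print(vision.camera_info("wrist"))
img,d=vision.capture("wrist"); save("w0.png",img)
for t in ["spindle_tip","spindle_foot","green_mark"]:
    for r in vision.mark_of("wrist",t)[:2]: P=w("wrist",r["point"]); print(t,r["score"],P,px("wrist",P))
vision.capture("side")
for t in ["saucer","green_mark","cactus_pot"]:
    for r in vision.mark_of("side",t)[:2]: P=w("side",r["point"]); print(t,r["score"],P,px("side",P))
E
```

```text
{'camera_matrix': array([[293.088,   0.   , 282.438],
       [  0.   , 293.088, 212.894],
       [  0.   ,   0.   ,   1.   ]]), 'xyz': array([0.624, 0.081, 0.373]), 'rotation': array([[ 1.   , -0.   ,  0.001],
       [-0.   , -0.949, -0.314],
       [ 0.001,  0.314, -0.949]])}
spindle_tip 0.91 [0.485 0.019 0.087] [142. 182.]
spindle_foot 0.85 [0.489 0.018 0.072] [152. 179.]
green_mark 0.49 [0.512 0.003 0.068] [178. 193.]
saucer 0.56 [ 0.558 -0.311  0.001] [354. 277.]
cactus_pot 0.74 [ 0.671 -0.456  0.003] [425. 299.]
```

```bash
python3 -m pendant '[[[-0.93,-0.67,0],[0,0,0],1],[[-0.93,-0.67,0],[0,0,0],1],[[-0.93,-0.67,0],[0,0,0],1],[[-0.93,-0.67,0],[0,0,0],1]]'; python3 -m pendant '[[[-0.93,-0.67,0],[0,0,0],1],[[-0.93,-0.67,0],[0,0,0],1],[[-0.93,-0.67,0],[0,0,0],1],[[-0.93,-0.67,0],[0,0,0],1],[[-0.93,-0.67,0],[0,0,0],1]]'
```

```text
t: 1.6
tcp_pos: [0.5231, -0.1419, 0.2315]
tool_rot: [[0.004, 1.0, 0.0], [1.0, -0.004, -0.001], [-0.001, 0.0, -1.0]]
ft_force: [0.4, 0.9, 0.2]
gripper_width: 0.997
grasp_force: 0.0
t: 2.22
tcp_pos: [0.4247, -0.2784, 0.2314]
tool_rot: [[-0.0, 1.0, 0.001], [1.0, 0.0, 0.001], [0.001, 0.001, -1.0]]
ft_force: [0.0, 0.2, -0.2]
gripper_width: 1.0
grasp_force: 0.0
```

```bash
cat >> h.py <<'E'
def cloud(cam,d,info):
    K=np.array(info["camera_matrix"]); v,u=np.indices(d.shape)
    c=np.stack([(u-K[0,2])/K[0,0]*d,(v-K[1,2])/K[1,1]*d,d],-1)
    return c@np.array(info["rotation"]).T+np.array(info["xyz"])
E
python3 - <<'E'
from h import *
np.set_printoptions(precision=4,suppress=True)
info=vision.camera_info("wrist"); img,d=vision.capture("wrist"); 
for t in ["knob_centre","knob_pointer","knob_bore"]:
    for r in vision.mark_of("wrist",t)[:3]: P=w("wrist",r["point"]); print(t,r["score"],P,px("wrist",P))
C=cloud("wrist",d,info)
m=(np.hypot(C[...,0]-.428,C[...,1]+.282)<.05)&(C[...,2]>.025)&(C[...,2]<.034)&(d>0)
p=C[m][:,:2].astype(np.float32); print(len(p), cv2.minAreaRect(p), p.mean(0))
m2=(np.hypot(C[...,0]-.428,C[...,1]+.282)<.045)&(C[...,2]>.004)&(C[...,2]<.04)&(d>0)
q=C[m2][:,:2].astype(np.float32);print("skirt",cv2.minEnclosingCircle(q), np.percentile(C[m][:,2],[5,50,95]))
# white
w_=m2&(img.min(-1)>130); print("white",w_.sum(), C[w_].mean(0) if w_.any() else 0)
u,v=px("wrist",[.428,-.282,.02]).astype(int)
u=np.clip(u,60,500);v=np.clip(v,60,360)
save("w1.png",cv2.resize(img[v-60:v+60,u-60:u+60],(600,600),interpolation=cv2.INTER_CUBIC)); print(u,v)
E
```

```text
knob_centre 0.87 [ 0.4312 -0.2793  0.0096] [288. 184.]
knob_centre 0.56 [ 0.3341 -0.2919  0.0122] [211. 194.]
knob_centre 0.16 [ 0.3673 -0.5478 -0.0009] [246. 349.]
knob_pointer 0.66 [ 0.3255 -0.2644  0.013 ] [202. 173.]
knob_bore 0.9 [ 0.3312 -0.2906 -0.0019] [211. 191.]
knob_bore 0.73 [ 0.4299 -0.2845 -0.0022] [286. 186.]
766 ((0.43025171756744385, -0.28365081548690796), (0.05005428194999695, 0.02340603433549404), 31.907617568969727) [ 0.4302 -0.2829]
skirt ((0.4302907884120941, -0.2836991250514984), 0.02662269026041031) [0.0276 0.029  0.0303]
white 23 [ 0.4422 -0.2766  0.0297]
285 188
```

View pics/w1.png

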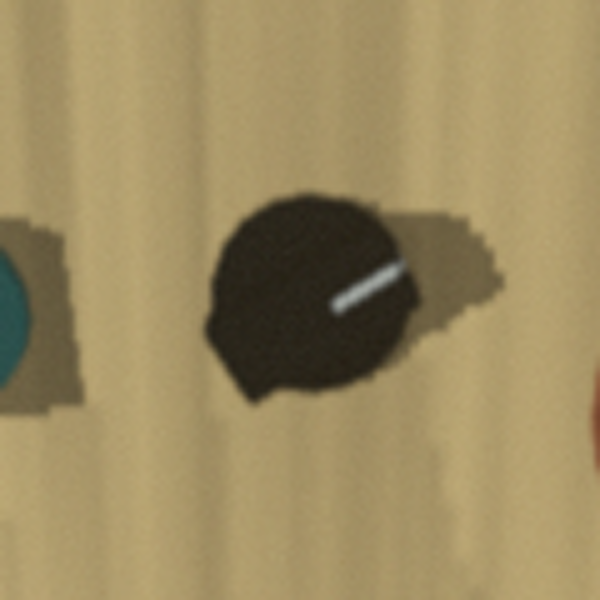

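The crop shows the black knob in the middle with its white pointer line from (335,308) to (400,265), so it points about 32° left of world x. The turquoise look-alike is at the left edge and the saucer is at the right edge. The measured bar is 50×23 mm with its top at 29 mm, as described.

```bash
python3 -m pendant '[[[-0.035,0.037,0.3],[0,0,0.1],1],[[-0.035,0.037,0.5],[0,0,0.22],1],[[-0.035,0.037,0.7],[0,0,0.34],1],[[-0.035,0.037,0.9],[0,0,0.46],1],[[-0.035,0.037,0.93],[0,0,0.57],1],[[-0.035,0.037,0.93],[0,0,0.645],1],[[-0.035,0.037,0.93],[0,0,0.645],1],[[-0.035,0.037,0.93],[0,0,0.645],1]]'
python3 - <<'E'
from h import *
np.set_printoptions(precision=4,suppress=True)
info=vision.camera_info("wrist"); img,d=vision.capture("wrist"); save("w2.png",img)
C=cloud("wrist",d,info)
m=(np.hypot(C[...,0]-.4303,C[...,1]+.2837)<.04)&(C[...,2]>.022)&(C[...,2]<.034)&(d>0)
p=C[m][:,:2].astype(np.float32); print(len(p), cv2.minAreaRect(p), p.mean(0))
print(env.sense()["q"])
E
```

```text
t: 3.42
tcp_pos: [0.43, -0.2839, 0.092]
tool_rot: [[0.847, 0.532, 0.0], [0.532, -0.847, -0.0], [0.0, 0.0, -1.0]]
ft_force: [-0.6, 0.2, -0.2]
gripper_width: 1.002
grasp_force: 0.0
1933 ((0.43071967363357544, -0.28366363048553467), (0.05035262927412987, 0.022902779281139374), 31.473125457763672) [ 0.4319 -0.2827]
[-42.2286   6.1779 110.7077   0.0017  63.093   15.6758]
```

View pics/w2.png

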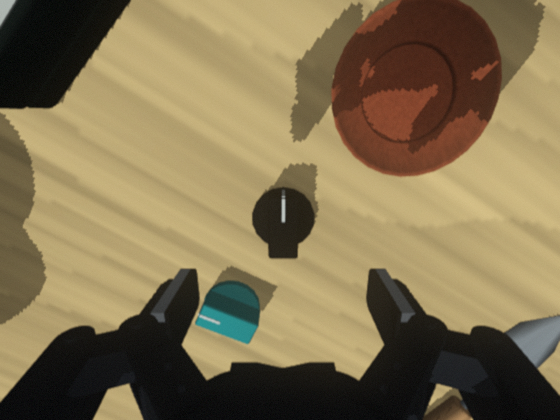

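The knob is centred at (283,215) with its pointer straight up the image along tool x, and the fingers straddle it clear of the turquoise one at (232,310) and the saucer.

```bash
python3 -m pendant '[[[0,0,0.3],[0,0,0],1],[[0,0,0.48],[0,0,0],1],[[0,0,0.547],[0,0,0],1],[[0,0,0.547],[0,0,0],1],[[0,0,0.547],[0,0,0],0.2],[[0,0,0.547],[0,0,0],0.2],[[0,0,0.547],[0,0,0],0.0],[[0,0,0.547],[0,0,0],0.0],[[0,0,0.547],[0,0,0],0],[[0,0,0.547],[0,0,0],0]]' 70
python3 -m pendant '[[[0,0,0],[0,0,0],0],[[0,0,0],[0,0,0],0],[[0,0,0],[0,0,0],0]]'
```

```text
t: 4.72
tcp_pos: [0.4301, -0.2848, 0.0106]
tool_rot: [[0.848, 0.529, 0.001], [0.529, -0.848, -0.001], [0.0, 0.001, -1.0]]
ft_force: [-0.9, 0.2, 5.9]
gripper_width: 0.257
grasp_force: 70.2
t: 5.1
tcp_pos: [0.4301, -0.2848, 0.0106]
tool_rot: [[0.848, 0.529, 0.001], [0.529, -0.848, -0.001], [0.0, 0.001, -1.0]]
ft_force: [-0.3, 1.6, 6.4]
gripper_width: 0.251
grasp_force: 70.2
```

```bash
python3 -m pendant '[[[0,0,-0.4],[0,0,0],0],[[0,0,-0.8],[0,0,0],0],[[0.1,-0.15,-0.93],[0,0,0],0],[[0.3,-0.45,-0.93],[0,0,0],0],[[0.48,-0.7,-0.93],[0,0,0],0],[[0.48,-0.7,-0.93],[0,0,0],0]]'; python3 -m pendant '[[[0.2,-0.3,0],[0,0,0],0],[[0.4,-0.6,0],[0,0,0],0],[[0.48,-0.7,0],[0,0,0],0],[[0.48,-0.7,0],[0,0,0],0],[[0.48,-0.7,0],[0,0,0],0]]'
cat > look.py <<'E'
from h import *
import sys
np.set_printoptions(precision=4,suppress=True)
s=env.sense(); info=vision.camera_info("wrist"); img,d=vision.capture("wrist"); save(sys.argv[1],img)
np.savez("last.npz",img=img,d=d,R=info["rotation"],t=info["xyz"],K=info["camera_matrix"])
for t in ["spindle_tip","spindle_foot","green_mark","knob_centre","knob_bore","knob_pointer","propagator"]:
    for r in vision.mark_of("wrist",t)[:2]: P=w("wrist",r["point"],info); print(t,round(r["score"],2),P,px("wrist",P))
print(s["tcp_pos"],s["q"])
E
python3 look.py w3.png
```

```text
t: 5.85
tcp_pos: [0.4346, -0.1543, 0.1487]
tool_rot: [[0.847, 0.532, -0.001], [0.532, -0.847, 0.001], [-0.0, -0.001, -1.0]]
ft_force: [-0.0, -0.5, -0.5]
gripper_width: 0.252
grasp_force: 69.4
t: 6.48
tcp_pos: [0.4407, -0.0309, 0.1491]
tool_rot: [[0.849, 0.529, -0.0], [0.529, -0.849, -0.001], [-0.001, 0.0, -1.0]]
ft_force: [0.6, 0.8, -1.1]
gripper_width: 0.256
grasp_force: 69.4
spindle_tip 0.57 [0.4858 0.0179 0.0888] [257. 141.]
spindle_foot 0.63 [0.4869 0.0217 0.0702] [255. 135.]
green_mark 0.5 [0.5155 0.0017 0.0679] [299. 115.]
knob_centre 0.66 [ 0.4423 -0.0287  0.1505] [282. 268.]
knob_bore 0.53 [ 0.3299 -0.2953 -0.0017] [412. 374.]
knob_pointer 0.71 [ 0.46   -0.0181  0.151 ] [283. 233.]
propagator 0.96 [ 0.488   0.0209 -0.0003] [263. 130.]
[ 0.4407 -0.0309  0.1491] [-14.2306  -8.7732 118.5773  -0.0374  70.2042  43.8591]
```

View pics/w3.png

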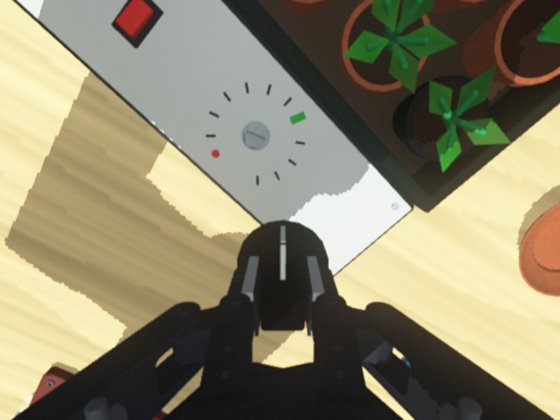

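The spindle tip is at (256,136), with a slot cut in it, so the flat can't be read reliably. The green mark is at (298,118), the red dot at (215,154), and the held knob's pointer line runs from (283,228) to (283,280).

```bash
python3 - <<'E'
from h import *
np.set_printoptions(precision=4,suppress=True)
z=np.load("last.npz"); info=dict(camera_matrix=z["K"],rotation=z["R"],xyz=z["t"]); img,d=z["img"],z["d"]; C=cloud("w",d,info)
def onplane(u,v,h):
    r=z["R"]@np.linalg.inv(z["K"])@[u,v,1]; return z["t"]+r*(h-z["t"][2])/r[2]
f=img.astype(int); g=(f[...,1]>f[...,0]+60)&(f[...,1]>f[...,2]+40); g[:95]=0;g[140:]=0;g[:,:280]=0;g[:,320:]=0
v,u=np.nonzero(g); G=onplane(u.mean(),v.mean(),.07); print("green",len(u),G)
m=(C[...,2]>.082)&(C[...,2]<.1)&(d>0); m[:110]=0;m[165:]=0;m[:,:230]=0;m[:,285:]=0
v,u=np.nonzero(m); T=onplane(u.mean(),v.mean(),.09); print("tip depth",len(u),T,C[m].mean(0),cv2.minEnclosingCircle(C[m][:,:2].astype(np.float32)))
P=C[(C[...,2]>.06)&(C[...,2]<.075)&(d>0)]; print("panel z",np.median(P[:,2]))
k=(C[...,2]>.16)&(C[...,2]<.18)&(np.hypot(C[...,0]-.4407,C[...,1]+.031)<.045)&(d>0)
print("ink",np.percentile(C[k][:,2],[5,50,95]),cv2.minAreaRect(C[k][:,:2].astype(np.float32)))
pix=np.argwhere(k);print(pix.min(0),pix.max(0))
print("angle",np.degrees(np.arctan2(*(G-T)[[1,0]])),np.linalg.norm((G-T)[:2]))
save("w3c.png",cv2.resize(img[85:185,205:325],(720,600),interpolation=cv2.INTER_CUBIC))
E
```

```text
green 106 [0.5133 0.0022 0.07  ]
tip depth 240 [0.485  0.0212 0.09  ] [0.4849 0.0212 0.0888] ((0.4850810766220093, 0.020412668585777283), 0.006814951542764902)
panel z 0.06900335464745838
ink [0.1634 0.1676 0.1767] ((0.440886914730072, -0.027640115469694138), (0.05320051312446594, 0.04432300105690956), 7.1497392654418945)
[234 228] [329 338]
angle -33.89005684450708 0.034126016496333365
```

View pics/w3c.png

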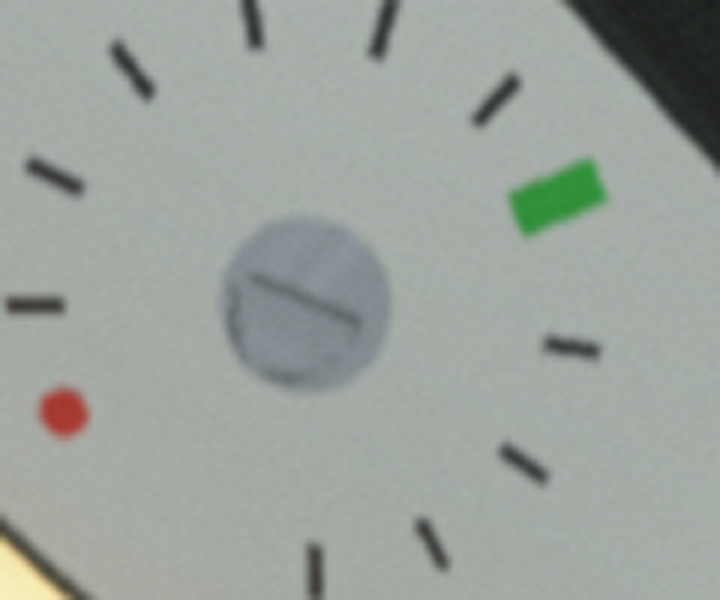

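The crop shows the round shaft at (305,305) with a short slot line through it, the green mark at (557,197) and the red dot at (65,412). I'll check in depth whether the D shape shows.

```bash
python3 - <<'E'
from h import *
np.set_printoptions(precision=4,suppress=True)
z=np.load("last.npz"); info=dict(camera_matrix=z["K"],rotation=z["R"],xyz=z["t"]); img,d=z["img"],z["d"]; C=cloud("w",d,info)
for r in range(119,154): print("".join("%3d"%max(0,round((C[r,c,2])*1000)-60) for c in range(238,274)))
def onplane(u,v,h):
    r=z["R"]@np.linalg.inv(z["K"])@[u,v,1]; return z["t"]+r*(h-z["t"][2])/r[2]
print(onplane(255.8,135.8,.09),onplane(255.8,135.8,.07))
E
```

```text
8 10  9  9  9  9 10  9  8 10  9  9  9  8 10  9 10 10  8 10 10 10  7  9  9 10  9  8  9  9  9  8  9  6  8 10
  8  8  9  8 10  9  9 10  9  9  8 10  9  9  9 10  9  9  9  9 10  9 10  9 10  8  8 10  9  9  8  9  9  8  8  9
  9  8  9  9  9 11  8  9  8  9  9  9  9  8 10 10 11  9 10 10  8  9  9  9 10 10  9  9  8  9  8  9  8  9  9  8
  9  9  9  9  8  8  9  9 10  9  9 10  9  9  9 10  9 10 10  9  9 11 10  9  9  9  9  9  9  9 10 10  8  9  9 10
  9  9  9  9 10  9  9  9  9 10  9  9  9 10  9  8  9  9 10 11 10 10 10 10 10 10  8  9 10  9  9  9  9  9 10  9
 10  9  8  8 10  9  9  9 10 10 10 11 10 10  8  9 10 10 10  9231 11  9  9 10 10 10 10  9  9 10  9 10 10  9 10
  9 10  9  8  9  9  8 10  9 10 11 10 10 10  9 11  9 10  9 10 10 10  9 10  9 11  9 10  8  9 10  8  8  9  9  8
 10 10  9 10  8  9  9 10 10 10 10 10  9 10 10 11  9 10  8 10 11  9  9 11  9 10 11 10231  8  8  9 10 10  8  8
  9  9 10  9  8  9 10  9  9 10  8  9 10  9  9  9 10  9 10 10 10 10 11  9  9  8 10  9 10 10  9  9  9  8  9 10
  9  8  9 10 10 10 10 10  9 11 10  9 10  9 10  9  9  9  9  9  9 10  9  9  9 10 10  9 11  9 10  9  8  9  8  9
  9  8  9  9
[... 2058 characters left out ...]

 10  8  8 10  9  8  9  8  8  9  9 10  9 10  9 10 10 10  8  9  9 10 10 10 10  8 10 10  9  9  9  9  8 10  9  9
  9  9  8 10 10  9  7 10  9 10 10 10 10  9 10 10 10 11  9 11  9  9  9 10  9  9  9  8  8  9 10 10  9 10 10  9
  9  9  9  9  8  9  8  8  8  9 10  9 10  9  9 10  9  9  8  8 10 10 10  9 10  8 10  9  8  9  8  8  8  9  9  8
 10  8 10  9  9  9 10  9  9  8  8 10  8  8 11  9 10 11  9  8  9 10 10  9  9  9  9 10  9  9  8  9 10  9  8  8
  8  9  9 10 10  9 10  9  9  9 10  9  9  8  9  9  9 10  9  9 10  9 10  9 10  9  9  8  9  8  9  9 10  9  9  9
  9  9  9  8  9  9  9  9  8  9 10  9  8  8  9  8  9 10  8  9  9 10  9  9  9  9  9  9  8  8  9  9  9 10  9  8
[0.4885 0.0201 0.09  ] [0.4866 0.021  0.07  ]
```

The depth image shows the D clearly: full height at lower left, cut away at upper right. I'll fit it to get the centre and a first guess at the flat, then confirm by feel.

```bash
python3 - <<'E'
from h import *
from scipy.optimize import differential_evolution as DE
np.set_printoptions(precision=4,suppress=True)
z=np.load("last.npz"); info=dict(camera_matrix=z["K"],rotation=z["R"],xyz=z["t"]); img,d=z["img"],z["d"]; C=cloud("w",d,info)
def onplane(u,v,h):
    r=np.stack([u,v,np.ones_like(u)],-1)@np.linalg.inv(z["K"]).T@z["R"].T; return z["t"]+r*((h-z["t"][2])/r[...,2])[...,None]
v,u=np.mgrid[115:160,230:285].astype(float); P=onplane(u,v,.09); M=(C[115:160,230:285,2]>.086)&(C[115:160,230:285,2]<.1)
def D(p):
    x=P[...,0]-p[0];y=P[...,1]-p[1]; a=x*np.cos(p[2])+y*np.sin(p[2])
    sg=lambda t:1/(1+np.exp(-t/.0002))
    return sg(.007-np.hypot(x,y))*sg(.0015-a)
r=DE(lambda p:((D(p)-M)**2).sum(),[(.475,.495),(.01,.03),(-3.14,3.14)],seed=1); print(r.x,np.degrees(r.x[2]),r.fun,M.sum())
# bar of held knob: white line + edges
f=img[225:285,275:292]; wm=f.min(-1)>110; vv,uu=np.nonzero(wm); print("white px",uu.mean()+275,vv.min()+225,vv.max()+225,len(uu))
s=env.sense(); R=s["tool_rot"]; t=s["tcp_pos"]
W=onplane(uu+275.,vv+225.,t[2]-.0106+.03); L=(W-t)@R; print("white in tool xy",L.min(0),L.max(0))
k=(C[...,2]>t[2]+.015)&(C[...,2]<t[2]+.024)&(d>0); k[:225]=0;k[335:]=0;k[:,:262]=0;k[:,303:]=0
L=(C[k]-t)@R; print("bar tool",np.percentile(L,[1,50,99],axis=0),k.sum())
E
```

```text
[0.487  0.0215 0.1679] 9.617415507382924 6.815726866276449 231
white px 282.57510729613733 227 279 233
white in tool xy [ 0.0064 -0.0011 -0.0194] [ 0.0328  0.0013 -0.0194]
bar tool [[-0.0231 -0.0099 -0.0197]
 [ 0.0029 -0.0001 -0.0184]
 [ 0.0253  0.0096 -0.0161]] 3714
```

```bash
python3 -m pendant '[[[0.22,-0.07,0],[0,0,0.1],0],[[0.443,-0.135,0.05],[0,0,0.2],0],[[0.443,-0.135,0.15],[0,0,0.249],0],[[0.443,-0.135,0.247],[0,0,0.249],0],[[0.443,-0.135,0.247],[0,0,0.249],0],[[0.443,-0.135,0.247],[0,0,0.249],0]]'
python3 - <<'E'
from h import *
np.set_printoptions(precision=4,suppress=True)
s=env.sense();print(s["tcp_pos"],s["q"],s["ft_force"],np.degrees(np.arctan2(s["tool_rot"][1][0],s["tool_rot"][0][0])))
E
```

```text
t: 7.62
tcp_pos: [0.4863, 0.0221, 0.1125]
tool_rot: [[0.986, 0.166, 0.0], [0.166, -0.986, -0.0], [0.0, 0.0, -1.0]]
ft_force: [0.9, 0.5, -1.2]
gripper_width: 0.252
grasp_force: 69.4
[0.4863 0.0221 0.1125] [ -6.6839   0.6332 114.0442  -0.0025  65.3059  73.7639] [ 0.9137  0.5029 -1.1862] 9.553273849205468
```

```bash
python3 -m pendant '[[[0,0.003,0.03],[0,0,0],0],[[0,0.003,0.055],[0,0,0],0],[[0,0.003,0.064],[0,0,0],0],[[0,0.003,0.07],[0,0,0],0],[[0,0.003,0.074],[0,0,0],0],[[0,0.003,0.078],[0,0,0],0]]'
```

```text
t: 8.38
tcp_pos: [0.4864, 0.0221, 0.1005]
tool_rot: [[0.986, 0.166, 0.0], [0.166, -0.986, -0.0], [0.0, 0.0, -1.0]]
ft_force: [0.4, 1.2, -0.6]
gripper_width: 0.254
grasp_force: 69.4
```

```bash
python3 -m pendant '[[[0,0,0.003],[0,0,0],0],[[0,0,0.006],[0,0,0],0]]'; python3 -m pendant '[[[0,0,0.003],[0,0,0],0],[[0,0,0.006],[0,0,0],0]]'
```

```text
t: 8.62
tcp_pos: [0.4863, 0.0221, 0.0996]
tool_rot: [[0.986, 0.166, -0.0], [0.166, -0.986, 0.0], [0.0, -0.0, -1.0]]
ft_force: [-0.4, 0.3, -1.0]
gripper_width: 0.249
grasp_force: 69.4
t: 8.88
tcp_pos: [0.4864, 0.022, 0.0987]
tool_rot: [[0.986, 0.166, 0.0], [0.166, -0.986, -0.0], [0.0, 0.0, -1.0]]
ft_force: [0.6, -0.8, -0.6]
gripper_width: 0.254
grasp_force: 69.4
```

```bash
for i in 1 ; do python3 -m pendant '[[[0,0,0.003],[0,0,0],0],[[0,0,0.006],[0,0,0],0]]' | grep -E "tcp|ft_"; done; python3 -m pendant '[[[0,0,0.003],[0,0,0],0],[[0,0,0.006],[0,0,0],0]]'| grep -E "tcp|ft_"
```

```text
tcp_pos: [0.4864, 0.0219, 0.0978]
ft_force: [-0.2, -1.0, -0.6]
tcp_pos: [0.4864, 0.0219, 0.097]
ft_force: [0.0, -1.0, -0.2]
```

No contact force even 3.6 mm below the tip height, so it looks like the D engaged. I'll continue gently.

```bash
python3 -m pendant '[[[0,0,0.005],[0,0,0],0],[[0,0,0.01],[0,0,0],0],[[0,0,0.015],[0,0,0],0]]'| grep -E "tcp|ft_"; python3 -m pendant '[[[0,0,0.005],[0,0,0],0],[[0,0,0.01],[0,0,0],0],[[0,0,0.015],[0,0,0],0]]'| grep -E "tcp|ft_"
```

```text
tcp_pos: [0.4864, 0.0219, 0.0947]
ft_force: [-0.6, -2.2, 0.9]
tcp_pos: [0.4864, 0.0219, 0.0924]
ft_force: [-0.3, -3.9, 0.6]
```

```bash
python3 -m pendant '[[[0,0.002,0.005],[0,0,0],0],[[0,0.003,0.01],[0,0,0],0],[[0,0.003,0.015],[0,0,0],0]]'| grep -E "tcp|ft_"; python3 -m pendant '[[[0,0,0.004],[0,0,0],0],[[0,0,0.008],[0,0,0],0]]'| grep -E "tcp|ft_";python3 -c "
from h import *
s=env.sense();print(s['torque'],s['ft_force'])"
```

```text
tcp_pos: [0.4864, 0.0218, 0.09]
ft_force: [0.3, -2.6, 1.7]
tcp_pos: [0.4863, 0.0217, 0.0889]
ft_force: [0.6, -0.9, 0.1]
[-0.26155316 -0.01374955 -0.01381   ] [ 0.64876721 -0.93417671  0.0976531 ]
```

```bash
python3 -m pendant '[[[0,0,0.004],[0,0,0],0],[[0,0,0.008],[0,0,0],0]]'| grep -E "tcp|ft_";python3 -m pendant '[[[0,0,0.004],[0,0,0],0],[[0,0,0.008],[0,0,0],0]]'| grep -E "tcp|ft_";python3 -m pendant '[[[0,0,0.004],[0,0,0],0],[[0,0,0.008],[0,0,0],0]]'| grep -E "tcp|ft_"
```

```text
tcp_pos: [0.4864, 0.0217, 0.0877]
ft_force: [0.2, -1.6, -0.5]
tcp_pos: [0.4867, 0.0215, 0.0867]
ft_force: [1.0, -1.3, 0.5]
tcp_pos: [0.4865, 0.0216, 0.0853]
ft_force: [0.8, -0.6, -0.6]
```

```bash
python3 -m pendant '[[[0,0,0.004],[0,0,0],0],[[0,0,0.008],[0,0,0],0]]'| grep -E "tcp|ft_";python3 -m pendant '[[[0,0,0.004],[0,0,0],0],[[0,0,0.008],[0,0,0],0]]'| grep -E "tcp|ft_"
```

```text
tcp_pos: [0.4862, 0.0215, 0.0839]
ft_force: [-0.0, -1.9, -0.2]
tcp_pos: [0.4862, 0.0216, 0.0827]
ft_force: [0.2, -1.6, -1.1]
```

```bash
python3 look.py w4.png >/dev/null; python3 - <<'E'
from h import *
np.set_printoptions(precision=4,suppress=True)
i=vision.camera_info("side"); img,d=vision.capture("side"); u,v=px("side",[.487,.0215,.085]).astype(int)
a=cv2.resize(img[v-40:v+40,u-50:u+50],(400,320),interpolation=cv2.INTER_CUBIC)
b=cv2.resize(cv2.imread("pics/w4.png")[...,::-1],(400,300)); save("c5.png",np.vstack([a,b]))
E
```

```text
(no output)
```

View pics/c5.png

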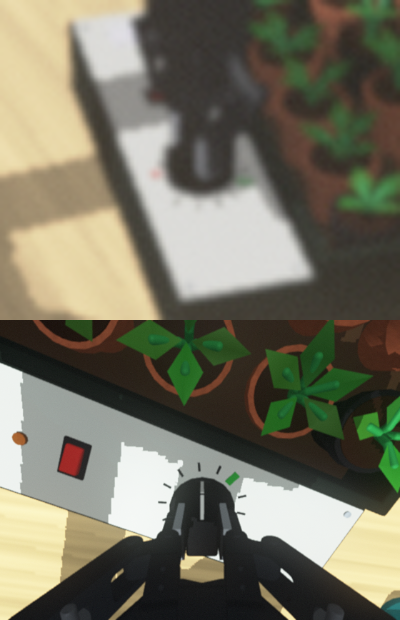

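The side crop shows the knob down at the panel. The wrist view shows its pointer up at (202,490) and the green mark at (232,478). I'll keep pressing until it bottoms out.

```bash
python3 -m pendant '[[[0,0,0.004],[0,0,0],0],[[0,0,0.008],[0,0,0],0]]'| grep -E "tcp|ft_";python3 -m pendant '[[[0,0,0.003],[0,0,0],0],[[0,0,0.006],[0,0,0],0]]'| grep -E "tcp|ft_"
```

```text
tcp_pos: [0.4865, 0.0217, 0.0818]
ft_force: [0.5, -1.3, -0.9]
tcp_pos: [0.4864, 0.0216, 0.0808]
ft_force: [1.2, -1.4, -1.0]
```

```bash
python3 -m pendant '[[[0,0,0.003],[0,0,0],0],[[0,0,0.006],[0,0,0],0]]'| grep -E "tcp|ft_";python3 -m pendant '[[[0,0,0.003],[0,0,0],0],[[0,0,0.006],[0,0,0],0]]'| grep -E "tcp|ft_"
```

```text
tcp_pos: [0.4863, 0.0217, 0.0806]
ft_force: [-3.8, -0.9, 8.9]
tcp_pos: [0.4864, 0.0216, 0.0806]
ft_force: [-8.4, -0.2, 16.3]
```

```bash
python3 -m pendant '[[[0,0,0.003],[0,0,0],0],[[0,0,0.006],[0,0,0],0]]'| grep -E "tcp|ft_";python3 look.py w5.png; python3 - <<'E'
from h import *
np.set_printoptions(precision=4,suppress=True)
s=env.sense();print(s["ft_force"],s["torque"],s["tcp_pos"])
z=np.load("last.npz"); info=dict(camera_matrix=z["K"],rotation=z["R"],xyz=z["t"]); C=cloud("w",z["d"],info)
r=np.hypot(C[...,0]-.487,C[...,1]-.0215); a=C[...,0]-.487
for lo,hi,n in((.018,.0255,"skirt"),(.03,.045,"panel")):
    L=(C-s["tcp_pos"])@s["tool_rot"]; m=(r>lo)&(r<hi)&(abs(L[...,1])<.03)&(L[...,0]>0)&(z["d"]>0)
    print(n,np.histogram(C[m][:,2],np.arange(.06,.104,.002)))
E
```

```text
tcp_pos: [0.4864, 0.0217, 0.0805]
ft_force: [-13.5, -0.7, 24.2]
green_mark 0.68 [ 0.5161 -0.0012  0.0671] [332. 218.]
knob_centre 0.87 [0.4871 0.0222 0.0794] [282. 268.]
knob_bore 0.62 [ 0.3329 -0.2915 -0.0018] [558. 406.]
knob_pointer 0.8 [0.5126 0.0239 0.0848] [287. 229.]
propagator 0.58 [ 0.4879  0.0235 -0.0009] [281. 218.]
[0.4864 0.0217 0.0805] [ -6.7334   3.4199 115.097   -0.0113  61.5362  73.7135]
[-11.1723  -0.5861  21.0237] [-0.1155  1.8574 -0.0475] [0.4864 0.0217 0.0805]
skirt (array([  0,   0,   0,   4,  68,  45,  60, 127, 800,  57,  32,  43,  57,
        86,  99, 101, 115, 118, 187, 738, 113]), array([0.06 , 0.062, 0.064, 0.066, 0.068, 0.07 , 0.072, 0.074, 0.076,
       0.078, 0.08 , 0.082, 0.084, 0.086, 0.088, 0.09 , 0.092, 0.094,
       0.096, 0.098, 0.1  , 0.102]))
panel (array([   0,    0,    0,  128, 2989,  294,    0,    0,    0,    0,    0,
          0,    0,    0,    0,    0,    0,    0,    0,    0,    0]), array([0.06 , 0.062, 0.064, 0.066, 0.068, 0.07 , 0.072, 0.074, 0.076,
       0.078, 0.08 , 0.082, 0.084, 0.086, 0.088, 0.09 , 0.092, 0.094,
       0.096, 0.098, 0.1  , 0.102]))
```

The skirt top is 8 mm above the panel and the bar top is 30 mm above it, so the knob is home at TCP 0.0805, the predicted height. Next I unload and turn about 45° clockwise, shifting so the turn stays centred on the knob axis.

```bash
python3 -m pendant '[[[0,0,-0.008],[0,0,0],0],[[0,0,-0.014],[0,0,0],0],[[0,0,-0.014],[0,0,0],0]]'| grep -E "tcp|ft_"; python3 -m pendant '[[[0.0002,-0.0006,0],[0,0,0.06],0],[[0.0004,-0.0012,0],[0,0,0.12],0]]'| grep -E "tcp|ft_|tool"
```

```text
tcp_pos: [0.4863, 0.0217, 0.0806]
ft_force: [-2.7, -1.0, 6.4]
tcp_pos: [0.4869, 0.0216, 0.0806]
tool_rot: [[1.0, -0.025, 0.001], [-0.025, -1.0, -0.0], [0.001, 0.0, -1.0]]
ft_force: [-0.7, -1.0, 3.7]
```

```bash
python3 -m pendant '[[[0.0002,-0.001,0],[0,0,0.08],0],[[0.0004,-0.002,0],[0,0,0.16],0],[[0.0008,-0.003,0],[0,0,0.24],0],[[0.001,-0.0035,0],[0,0,0.32],0],[[0.0012,-0.004,0],[0,0,0.373],0],[[0.0012,-0.004,0],[0,0,0.373],0]]'| grep -E "tcp|ft_|tool"
python3 look.py w6.png | grep -E "green|knob_c|pointer"; python3 - <<'E'
from h import *
np.set_printoptions(precision=4,suppress=True)
z=np.load("last.npz"); s=env.sense(); img=z["img"].astype(int)
def onplane(u,v,h):
    r=np.stack([u,v,np.ones_like(u)],-1)@np.linalg.inv(z["K"]).T@z["R"].T; return z["t"]+r*((h-z["t"][2])/r[...,2])[...,None]
g=(img[...,1]>img[...,0]+60)&(img[...,1]>img[...,2]+40)
n,lab,st,ce=cv2.connectedComponentsWithStats(g.astype(np.uint8))
A=s["tcp_pos"]+s["tool_rot"][:,0]*.0011
for k in range(1,n):
    if st[k,4]>30:
        P=onplane(ce[k][0],ce[k][1],.07); q=(P-A)@s["tool_rot"]
        if np.hypot(*q[:2])<.06: print(ce[k],st[k,4],P,"tool",q, "deg",np.degrees(np.arctan2(q[1],q[0])))
save("c6.png",cv2.resize(z["img"][150:300,190:390],(800,600),interpolation=cv2.INTER_CUBIC))
E
```

```text
tcp_pos: [0.4871, 0.0217, 0.0806]
tool_rot: [[0.821, -0.57, 0.001], [-0.57, -0.821, -0.001], [0.001, 0.0, -1.0]]
ft_force: [-1.5, -5.5, 5.0]
green_mark 0.71 [0.5139 0.0013 0.068 ] [285. 205.]
knob_centre 0.88 [0.486  0.0207 0.0809] [285. 271.]
knob_pointer 0.85 [0.5057 0.0067 0.0834] [285. 232.]
[283.9817 207.3841] 164 [0.5134 0.0021 0.07  ] tool [0.0317 0.0011 0.0106] deg 2.0401833617536203
```

View pics/c6.png

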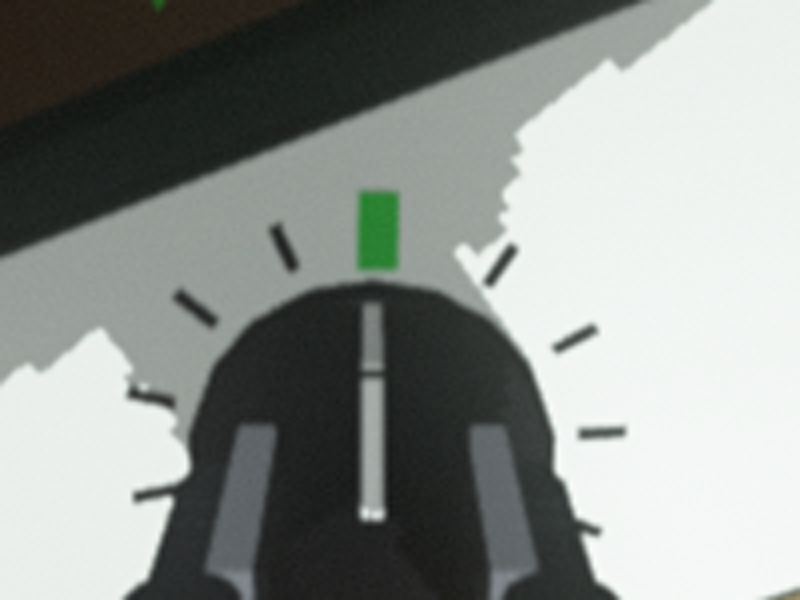

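The pointer line at x=372 is about 0.8 mm short of the mark's centre at x=378. I'll turn 1.5° more, ease the side load, and let go.

```bash
python3 -m pendant '[[[0.001,0.0015,0],[0,0,0.017],0],[[0.002,0.0025,0],[0,0,0.017],0],[[0.002,0.0025,0],[0,0,0.017],0]]'| grep -E "tcp|ft_|tool"
python3 -m pendant '[[[0,0,0],[0,0,0],0.3],[[0,0,0],[0,0,0],0.5],[[0,0,0],[0,0,0],0.7],[[0,0,0],[0,0,0],0.7],[[0,0,-0.1],[0,0,0],0.7],[[0,0,-0.3],[0,0,0],0.7],[[0,0,-0.55],[0,0,0],0.7],[[0,0,-0.55],[0,0,0],0.7]]'
python3 look.py w7.png | grep -E "green|knob_c|pointer"; python3 - <<'E'
from h import *
np.set_printoptions(precision=4,suppress=True)
z=np.load("last.npz"); info=dict(camera_matrix=z["K"],rotation=z["R"],xyz=z["t"]); C=cloud("w",z["d"],info)
r=np.hypot(C[...,0]-.487,C[...,1]-.0215)
m=(r<.03)&(C[...,2]>.093)&(C[...,2]<.106); print("bar",cv2.minAreaRect(C[m][:,:2].astype(np.float32)),np.median(C[m][:,2]))
k=(r>.012)&(r<.024)&(C[...,2]<.09);print("skirt z",np.median(C[k][:,2]),"panel",np.median(C[(r>.03)&(r<.04)&(C[...,2]<.09)][:,2]))
u,v=px("wrist",[.497,.015,.09]).astype(int);u0=max(0,u-80);v0=max(0,v-60);save("c7.png",cv2.resize(z["img"][v0:v0+120,u0:u0+160],(800,600),interpolation=cv2.INTER_CUBIC))
E
```

```text
tcp_pos: [0.4871, 0.0217, 0.0806]
tool_rot: [[0.806, -0.592, 0.001], [-0.592, -0.806, -0.0], [0.001, -0.0, -1.0]]
ft_force: [-1.8, -4.5, 5.0]
t: 17.25
tcp_pos: [0.4896, 0.0216, 0.1674]
tool_rot: [[0.805, -0.593, 0.008], [-0.593, -0.805, -0.001], [0.007, -0.004, -1.0]]
ft_force: [0.6, 0.0, 0.6]
gripper_width: 0.699
grasp_force: 0.0
green_mark 0.61 [0.5123 0.     0.0683] [285. 175.]
knob_centre 0.63 [0.4897 0.0246 0.0796] [277. 218.]
knob_pointer 0.78 [0.5047 0.0063 0.0829] [284. 192.]
bar ((0.4878019392490387, 0.020922333002090454), (0.022518854588270187, 0.05032965913414955), 54.48868179321289) 0.09880715186506475
skirt z 0.07690305238083821 panel 0.06897098161591629
```

View pics/c7.png

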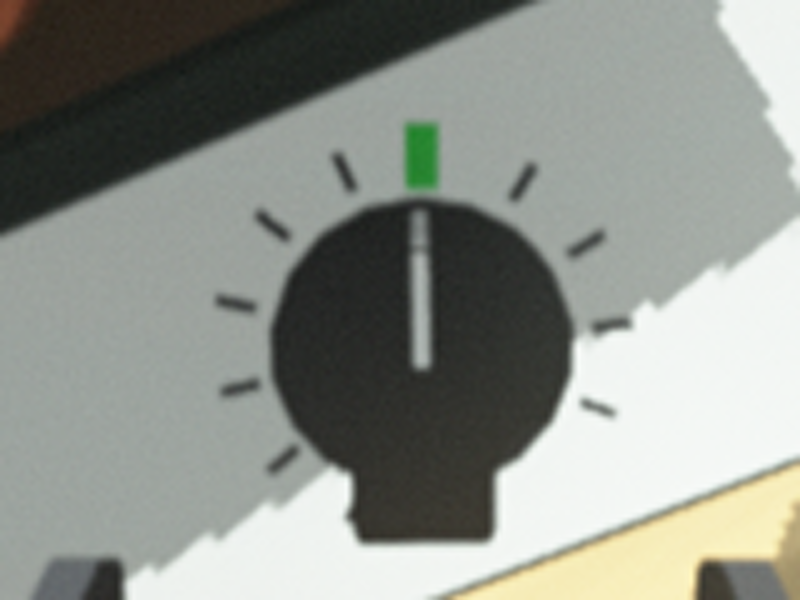

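The free knob sits flush: its skirt is 7.9 mm above the panel, as it should be. The pointer at x=420 is in line with the green mark at x=422, and the fingers are clear. I'll hand it in.

```bash
python3 -m pendant '[[[0,0,-0.1],[0,0,0],0.7],[[0,0,-0.1],[0,0,0],0.7],[[0,0,-0.1],[0,0,0],0.7],[[0,0,-0.1],[0,0,0],0.7]]' | grep -E "tcp|ft_"; python3 -c "
from workcell import order; print(order.hand_in())"
```

```text
tcp_pos: [0.4865, 0.0219, 0.1775]
ft_force: [0.3, 0.4, -1.1]
the job is handed in; nothing more can be done
None
```

The black knob is back on its spindle, flush on the panel, pointing at the green mark and released; I handed the job in. I never felt the click itself, so "clicked home" rests on the knob stopping at the expected height, and the flat's direction came from the depth image, not from feeling for it.

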